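Turn the drying clay beads

ROBOT

A 7-joint arm with a two-finger parallel gripper is mounted at the origin on the work surface. World frame = base frame: x ahead of the robot, y to its left, z up, the work surface at z = 0. Lengths are in m, angles in rad, forces in N, time in s.
With the tool pointing down it reaches from about 0.425 to 0.95 m from the base axis. Payload 16.7 kg.
Tool frame: the origin (TCP) lies where the fingers leave the gripper's body, on its centre line; the fingertips stand 97 mm ahead of it and the grasp point (between the pads) lies 78 mm ahead of it; z points along the fingers, y is the line along which they close (so a half turn about z gives the same grasp; the last joint's range is limited). The gripper opens to 94 mm and grips with 3 to 60 N. Pads are 16 mm wide; open, the fingers measure 119 mm over their backs; the gripper's body (75 mm by 177 mm) begins 78 mm behind the grasp point.
Start: joints at [1.198, 0.426, 0.074, 1.606, -0.034, 1.111, -0.067], TCP at [0.149, -0.658, 0.303] pointing down, gripper open.
Joint ranges: [-2.85, 2.85], [-0.5, 2.14], [-1.23, 1.37], [0.21, 2.46], [-1.02, 4.16], [0.16, 2.05], [-2.73, 2.73]. Speed limits (rad/s): [1.89, 1.89, 2.39, 2.39, 3.01, 3.01, 3.01].

INTERFACE

Orientations are given as a unit quaternion [w, x, y, z].
In Python, from workcell import * gives the robot as it stands. The module is installed in compiled form; this text tells all that it offers.
- The arm moves only by the tool arm_command, never from a script. Its argument "increments" is a list of rows, each an object with "xyz": the shift along the world's x, y, z in m, a list of three; "yaw": the turn about the world's z in degrees; "hand": the opening, from -1 (shut) to 1 (fully open). A call has 1 to 5 rows; each row shifts and turns the commanded pose from where the row before left it; what a row does not reach is not made up. A row lasts 1/8 s, in which the tool goes at most 62.5 mm and 10.7 degrees, less where a joint would pass 70% of its speed; a pose out of reach is approached as far as the arm can. A call with a gripper value outside its range is refused whole. The fingers move at their own pace and stop on an object; "newtons" is the grip in N (left out, the last holds). Time passes only in rows, so rows that do not move let the fingers close. It gives the time, the measured TCP pose, the force, the opening and the grip force at its end, in the units of the state.
- get_obs(): the state, without advancing time (a new reading comes with each control period).
- snapshot(name): name is "side" or "top" or "wrist"; returns (picture, depth): 400x640x3 uint8, red, green, blue; 400x640 float32, m along the optical axis (not along the pixel's ray), 0 where there is no reading.
- camera_params(name): a dict with "fov_y" (degrees; the focal length in pixels is half the picture's height over the tangent of half this angle, whatever the lens; pixels are square), "cx", "cy" (the principal point, pixels), "k1" (the pictures are not rectified: a ray, as slopes to the right and down, at radius r is drawn at 1 + k1 r^2 times it, then the intrinsics apply), "extrinsics" (4x4, takes a point from world to camera coordinates). Camera axes: x right, y down, z forward; pixel columns grow to the right and rows downward; lengths in m; the calibration is good to about 2 mm. A picture is of the moment at which its call begins: read the wrist's pose just before it. camera_params takes no time and is no camera call; for the wrist camera it gives the pose at the moment of the call.
- hand_in(): hands the job in; it is judged then, once.
The state is a dict: "time_s": time; "qpos": joint angles; "joint_vel": joint speeds; "tau": joint torques, N m; "tcp_pos": TCP position; "tcp_rot": TCP orientation; "contact_force": force on the tool from outside, world axes, zero at the start; "torque": the same for the moment, N m; "grip_width": finger opening in m; "grip_force": force on a finger pad.
Only numpy, scipy, OpenCV 4.12 (cv2) and the standard library are available. Lean on these libraries where they do the work, as an engineer would, in place of code of your own. Each camera call takes 0.05 s, during which the arm holds its last target. There are 200 camera calls.

TASK

Draw the long spoon out from under the grey caddy by its bowl end, lay it on the wooden board and let go. Take it again near the end of its handle and stir the drying clay beads with its bowl down among them, in wide sweeps from end to end of the white tub, at least two full rounds, so that they are well shifted about; keep the fingers off the beads. Then lay the spoon back wholly on the board and gently lower the lid fully shut with all the beads inside, leaving the other things alone.

Things in the scene. Friction and masses are not known exactly. Their poses are not given: they have to be found in the camera images.
- spoon: long steel spoon, 200 mm, 60 g; origin under its middle, +x to the bowl. Starts bowl up, its handle in the caddy's slot, the bowl end sticking out 105 to 120 mm. Round bowl 42 mm across, 13 high, centred at x = 79 mm; neck x = 34 to 62 mm, 9 wide, 5 thick; handle x = -87 to 35 mm, 12 wide, 6 thick; both centred 12.5 mm above the surface it lies on; handle end bent down, to x = -100 mm
- spoon_tip (a point): underside of the spoon's bowl at its centre, x = +79 mm, 1 mm above the surface when lying
- spoon_grip (a point): grip point on the spoon's handle near its end, x = -65 mm, 12.5 mm up
- spoon_end (a point): end of the spoon's handle, x = -96 mm, 8 mm up
- board: wooden board lying on the shelf, 260 (x) x 130 (y) x 8 mm, origin centre of its underside; it does not move
- caddy: grey plastic caddy, fixed, 110 (x) x 150 (y) x 105 mm high, origin centre of its underside. Its open front faces -x; under its drawer is a slot 40 mm high and 134 mm wide between the side walls, where the spoon's handle lies. The drawer is not needed and does not open
- tub: white open plastic tub, fixed, outside 170 (x) x 200 (y) x 50 mm high, walls and floor 4 mm; origin centre of its underside. The lid's hinge runs along its +x rim. Six beads lie in it
- tub_lid (a joint): angle of the tub's hinged lid, rad: 0 closed flat on the rim, about 1.7 at the start (standing up, leaning outwards); stiff hinge, stays where it is left
- lid_hinge (a point): middle of the lid's hinge line, 50 mm high at the middle of the tub's +x rim; hinge along the tub's y
- lid_edge (a point): middle of the lid's free edge on its upper (outer) face, 170 mm from the hinge; the lid is 200 mm wide, 6 mm thick, with a 60 mm wide lip that reaches 10 mm past the edge
- bead0: round clay bead, 24 mm diameter, origin at its centre, 15 g; starts on the tub's floor
- bead1: round clay bead, 24 mm diameter, origin at its centre, 15 g; starts on the tub's floor
- bead2: round clay bead, 24 mm diameter, origin at its centre, 15 g; starts on the tub's floor
- bead3: round clay bead, 24 mm diameter, origin at its centre, 15 g; starts on the tub's floor
- bead4: round clay bead, 24 mm diameter, origin at its centre, 15 g; starts on the tub's floor
- bead5: round clay bead, 24 mm diameter, origin at its centre, 15 g; starts on the tub's floor
- tumbler: glass tumbler, 68 mm across, 105 mm high, bystander; origin centre of underside
- mug: white mug, 76 mm across, 85 mm high, handle at +y, bystander; origin centre of underside
- tin: round metal tin with snug lid, 82 mm across, 60 mm high, bystander; origin centre of underside
- brush: orange bottle brush lying down, 280 mm long along its x, 56 mm thick, bystander; origin under its middle
- soap: dish soap bottle, 62 mm across, 190 mm high, bystander; origin centre of underside
- soapdish: soap dish with soap, 110 x 75 x 34 mm, bystander; origin centre of underside

How it is judged:
On the way, in this order (a step that is already met when the one before it is completed fails the run):
1. the spoon lies wholly on the board, let go and at rest (x of spoon_tip in the frame of board between -0.13 and 0.13 m and y of spoon_tip in the frame of board between -0.065 and 0.065 m and z of spoon_tip in the frame of board between 0 and 0.022 m and x of spoon_end in the frame of board between -0.13 and 0.13 m and y of spoon_end in the frame of board between -0.065 and 0.065 m and z of spoon_end in the frame of board between 0 and 0.028 m and contact force between the fingers and spoon below 0.05 N and linear speed of spoon below 0.03 m/s), for 0.2 s.
2. the spoon, held near its handle end (spoon_grip), dips its bowl below the tops of the beads, more than 30 mm from the tub's middle towards its +y end (x of spoon_tip in the frame of tub between -0.08 and 0.08 m and z of spoon_tip in the frame of tub below 0.028 m and distance between the grasp point and spoon_grip below 0.06 m and contact force between the fingers and spoon above 1 N and y of spoon_tip in the frame of tub above 0.03 m).
3. the same, more than 30 mm towards the tub's -y end (x of spoon_tip in the frame of tub between -0.08 and 0.08 m and z of spoon_tip in the frame of tub below 0.028 m and distance between the grasp point and spoon_grip below 0.06 m and contact force between the fingers and spoon above 1 N and y of spoon_tip in the frame of tub below -0.03 m).
4. the same at the +y end again (all of step 2).
At the end, for the whole second after the job is handed in: the spoon lies flat and at rest with its bowl centre and handle end over the board, not touched; the lid is closed to within 0.06 rad; all six beads are in the tub and at least five of them lie more than 8 mm from where they began (all of step 1 and value of joint tub_lid below 0.06 rad and x of bead0 in the frame of tub between -0.085 and 0.085 m and y of bead0 in the frame of tub between -0.1 and 0.1 m and z of bead0 in the frame of tub between 0 and 0.048 m and x of bead1 in the frame of tub between -0.085 and 0.085 m and y of bead1 in the frame of tub between -0.1 and 0.1 m and z of bead1 in the frame of tub between 0 and 0.048 m and x of bead2 in the frame of tub between -0.085 and 0.085 m and y of bead2 in the frame of tub between -0.1 and 0.1 m and z of bead2 in the frame of tub between 0 and 0.048 m and x of bead3 in the frame of tub between -0.085 and 0.085 m and y of bead3 in the frame of tub between -0.1 and 0.1 m and z of bead3 in the frame of tub between 0 and 0.048 m and x of bead4 in the frame of tub between -0.085 and 0.085 m and y of bead4 in the frame of tub between -0.1 and 0.1 m and z of bead4 in the frame of tub between 0 and 0.048 m and x of bead5 in the frame of tub between -0.085 and 0.085 m and y of bead5 in the frame of tub between -0.1 and 0.1 m and z of bead5 in the frame of tub between 0 and 0.048 m and (distance of each of bead1, bead2, bead3, bead4, bead5 from where it was at the start of the episode above 0.008 m or distance of each of bead0, bead2, bead3, bead4, bead5 from where it was at the start of the episode above 0.008 m or distance of each of bead0, bead1, bead3, bead4, bead5 from where it was at the start of the episode above 0.008 m or distance of each of bead0, bead1, bead2, bead4, bead5 from where it was at the start of the episode above 0.008 m or distance of each of bead0, bead1, bead2, bead3, bead5 from where it was at the start of the episode above 0.008 m or distance of each of bead0, bead1, bead2, bead3, bead4 from where it was at the start of the episode above 0.008 m)).
It fails at once if a bystander (tumbler, mug, tin, brush, soap bottle, soap dish) is moved more than 40 mm or tipped over (distance of any of tumbler, mug, tin, brush, soap, soapdish from where it was at the start of the episode above 0.04 m or angle between any of tumbler, mug, tin, brush, soap, soapdish's own z axis and vertical above 0.5 rad).
It fails at once if a finger presses on a bead with more than 1 N (contact force between the fingers and bead0 above 1 N or contact force between the fingers and bead1 above 1 N or contact force between the fingers and bead2 above 1 N or contact force between the fingers and bead3 above 1 N or contact force between the fingers and bead4 above 1 N or contact force between the fingers and bead5 above 1 N).
It fails at once if the lid is slammed: it falls faster than 3 rad/s when less than 0.6 rad from shut (velocity of joint tub_lid below -3 rad/s and value of joint tub_lid below 0.6 rad).
It also fails if it takes over 72 s, if anything falls off the work surface, if the arm or the gripper's body presses on something with over 40 N, if the wrist force passes 120 N, or if a joint passes its speed limit or range.

## Working session

There is one attempt and no reset: what is moved stays moved. The work goes in short steps, Python scripts to look and compute and a tool call to move; the robot and the scene stay as the last step left them, time stands still between calls to the robot, and variables do not carry over. Pictures are saved under pics/ and viewed, at most 10 in all, crops included, and the job is handed in when it is done.

Besides the shell and the picture viewer there is one more tool, called after ">>>" as name(argument=value, ...), one argument or row to a line, values as JSON. arm_command: Moves the arm, as the interface text tells. Its arguments: {"type":"object","properties":{"increments":{"type":"array","items":{"type":"object","properties":{"xyz":{"type":"array","items":{"type":"number"}},"yaw":{"type":"number"},"hand":{"type":"number"}}}},"newtons":{"type":"number"}},"required":["increments"]}

```bash
mkdir -p pics
cat > h.py <<'E'
from workcell import *
import numpy as np, cv2
def shot(n):
    p=camera_params(n); im,d=snapshot(n); return p,im,d
def cloud(p,d):
    h,w=d.shape; f=h/2/np.tan(np.radians(p["fov_y"])/2)
    K=np.array([[f,0,p["cx"]],[0,f,p["cy"]],[0,0,1.]])
    u,v=np.meshgrid(np.arange(w),np.arange(h))
    pts=np.stack([u,v],-1).reshape(-1,1,2).astype(np.float64)
    r=cv2.undistortPoints(pts,K,np.array([p["k1"],0,0,0,0.])).reshape(h,w,2)
    c=np.concatenate([r*d[...,None],d[...,None]],-1)
    T=np.linalg.inv(p["extrinsics"]); return c@T[:3,:3].T+T[:3,3]
E
python3 - <<'E'
from h import *
for n in("top","side"):
    p,im,d=shot(n); cv2.imwrite(f"pics/{n}0.png",im[...,::-1]); np.savez(f"{n}0.npz",im=im,d=d,P=cloud(p,d)); print(n,p)
o=get_obs();print(o)
E
```

```text
top {'fov_y': 53.95285031578426, 'cx': 319.97889327547233, 'cy': 198.44101031542465, 'k1': 0.03150691076366929, 'extrinsics': array([[-0.01393523, -0.99988233,  0.00641325, -0.13459174],
       [-0.99565877,  0.01328548, -0.09212547,  0.53321281],
       [ 0.09202942, -0.0076692 , -0.99572675,  1.30953158],
       [ 0.        ,  0.        ,  0.        ,  1.        ]])}
side {'fov_y': 48.439235069123846, 'cx': 316.59913732968187, 'cy': 195.32327652209457, 'k1': -0.03704099379864456, 'extrinsics': array([[-0.96227135, -0.2714697 ,  0.01838607,  0.46224652],
       [-0.19114805,  0.62637378, -0.7557237 ,  0.23823525],
       [ 0.19363953, -0.73072573, -0.65463245,  0.94706649],
       [ 0.        ,  0.        ,  0.        ,  1.        ]])}
{'time_s': 0.1, 'qpos': array([ 1.19849292,  0.42669891,  0.07385812,  1.60651546, -0.03413439,
        1.11079057, -0.06707745]), 'joint_vel': array([ 0.00139888, -0.000678  ,  0.00204792, -0.00257245, -0.00074208,
       -0.00023886, -0.0007156 ]), 'tau': array([ 7.22579382e-03, -9.37470818e+01,  3.67640331e+00, -4.55043268e+01,
       -4.86524252e-02,  1.68532587e-02,  2.01088810e-06]), 'tcp_pos': array([ 0.14907825, -0.65805451,  0.30203822]), 'tcp_rot': array([-5.69269350e-04,  9.93802647e-01,  1.11157397e-01, -9.10117744e-05]), 'contact_force': array([ 0.34168734,  1.14083203, -1.28076921]), 'torque': array([-0.01436745,  0.01609133,  0.03501597]), 'grip_force': 0.0, 'grip_width': 0.09394235767596253}
```

View pics/top0.png

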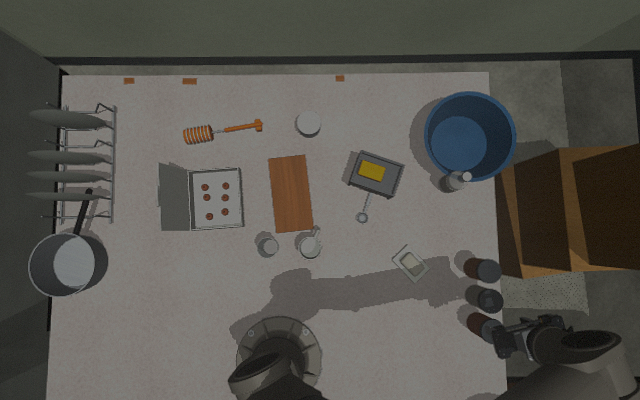

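View pics/side0.png

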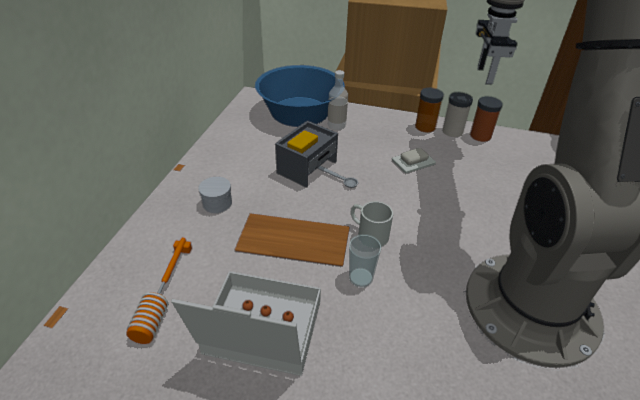

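The top view shows the spoon bowl at (362,217), its handle entering the caddy at (370,193), the board at (291,193) and the tub at (216,198) with six beads. The lid stands on the left (+y), and the mug (310,243) and tumbler (268,246) are close to the board's near end.

Run:
```python
from h import *
D=np.load("top0.npz"); im=D["im"].astype(int); P=D["P"]; z=P[...,2]
R,G,B=im[...,0],im[...,1],im[...,2]
def box(m,u0,u1,v0,v1):
    k=np.zeros_like(m); k[v0:v1,u0:u1]=True; return m&k
def rect(name,m):
    q=P[m]; r=cv2.minAreaRect(q[:,:2].astype(np.float32)); print(name,len(q),"c",np.round(r[0],4),"size",np.round(r[1],3),"ang",round(r[2],1),"z",np.round(np.percentile(q[:,2],[5,50,95]),3))
rect("board",box((R-B>60)&(z<.03),262,318,148,238))
rect("tubrim",box((z>.042)&(z<.058),186,248,160,235))
rect("lid",box((z>.06),150,200,155,240))
rect("caddy",box((z>.095)&(z<.125),340,410,145,205))
m=box((z>.006)&(z<.06)&(abs(R-B)<40),345,385,185,228); rect("spoon",m)
q=P[m][:,:2]; mu=q.mean(0); w,v=np.linalg.eigh(np.cov((q-mu).T)); print("axis",v[:,1],np.degrees(np.arctan2(v[1,1],v[0,1])))
mb=box((z>.006)&(z<.06),352,372,208,226); b=P[mb]; (c,r)=cv2.minEnclosingCircle(b[:,:2].astype(np.float32)); print("bowl",c,r)
for vv in range(190,230,3):
    s=np.zeros_like(m); s[vv]=m[vv]
    if s.any(): print(vv,np.round(P[s].mean(0),4),np.ptp(P[s][:,1]).round(3))
mm=box((R-B>50),192,240,170,228).astype(np.uint8)
n,l,st,ce=cv2.connectedComponentsWithStats(mm)
for i in range(1,n):
    if st[i,4]>5: print("bead",ce[i].round(1),st[i,4],P[l==i].mean(0).round(4))
for n_,u0,u1,v0,v1 in(("mug",296,325,222,262),("tumbler",255,282,232,260),("tin",294,324,108,138),("dish",390,430,243,285)):
    rect(n_,box(z>.012,u0,u1,v0,v1))
```

```text
board 2026 c [ 0.5531 -0.0401] size [0.256 0.124] ang 6.1 z [0.004 0.009 0.013]
tubrim 405 c [0.5355 0.211 ] size [0.201 0.173] ang 3.4 z [0.044 0.051 0.056]
lid 1930 c [0.5189 0.0998] size [0.472 0.2  ] ang 87.4 z [0.07  0.155 0.221]
caddy 902 c [ 0.6041 -0.3257] size [0.153 0.112] ang 69.7 z [0.096 0.108 0.116]
spoon 199 c [ 0.5016 -0.2956] size [0.125 0.142] ang 85.7 z [0.006 0.013 0.052]
axis [-0.97555336  0.21976269] 167.3049049963325
bowl (0.4728657901287079, -0.2873874604701996) 0.02844465710222721
193 [ 0.5487 -0.3189  0.014 ] 0.01
196 [ 0.5386 -0.3065  0.0135] 0.112
199 [ 0.5283 -0.3029  0.0139] 0.046
202 [ 0.5179 -0.3061  0.0143] 0.013
205 [ 0.5078 -0.3051  0.0124] 0.093
208 [ 0.4972 -0.309   0.0151] 0.066
211 [ 0.4873 -0.2875  0.0142] 0.032
214 [ 0.4772 -0.2853  0.0119] 0.034
217 [ 0.4672 -0.2737  0.011 ] 0.074
220 [ 0.4567 -0.2837  0.0117] 0.037
223 [ 0.4464 -0.2855  0.0149] 0.017
bead [225.2 185.5] 13 [0.5793 0.1786 0.0276]
bead [204.1 187. ] 15 [0.5753 0.2497 0.027 ]
bead [206.2 197.2] 16 [0.5405 0.2422 0.0271]
bead [224.5 197.2] 12 [0.5394 0.1808 0.0275]
bead [224.5 211.7] 15 [0.4907 0.1807 0.0267]
bead [209.1 216.1] 11 [0.4765 0.2317 0.0276]
mug 178 c [ 0.3929 -0.1001] size [0.123 0.077] ang 2.6 z [0.013 0.081 0.09 ]
tumbler 222 c [ 0.3977 -0.029 ] size [0.066 0.196] ang 24.6 z [0.019 0.083 0.109]
tin 508 c [ 0.6208 -0.1346] size [0.417 0.081] ang 10.1 z [0.031 0.06  0.065]
dish 535 c [ 0.3683 -0.3273] size [0.387 0.101] ang 63.8 z [0.013 0.03  0.038]
```

>>> arm_command(
  increments=[
    {"xyz": [0.04,0.04,0],"yaw": -8},
    {"xyz": [0.04,0.04,0],"yaw": -8},
    {"xyz": [0.04,0.04,0],"yaw": -8},
    {"xyz": [0.04,0.04,0],"yaw": -8},
    {"xyz": [0.04,0.04,0],"yaw": 0},
  ],
)

```text
invalid input at $.increments[0]: expected keys xyz, yaw, hand
```

>>> arm_command(
  increments=[
    {"xyz": [0.035,0.04,0]},
    {"xyz": [0.035,0.04,0]},
    {"xyz": [0.03,0.04,0]},
    {"xyz": [0.03,0.04,0]},
    {"xyz": [0,0,0]},
  ],
)

```text
invalid input at $.increments[0]: expected keys xyz, yaw, hand
```

```bash
cat >> h.py <<'E'
def yaw():
    w,x,y,z=get_obs()["tcp_rot"]; return np.degrees(np.arctan2(2*(x*y+w*z),1-2*(y*y+z*z)))
E
python3 - <<'E'
from h import *
p,im,d=shot("wrist"); np.savez("w1.npz",im=im,d=d,P=cloud(p,d)); cv2.imwrite("pics/w1.png",im[...,::-1]); print(get_obs()["tcp_pos"],yaw(),get_obs()["time_s"])
E
```

```text
[ 0.1490783  -0.65808384  0.30214999] 12.763211399377841 0.15
```

View pics/w1.png

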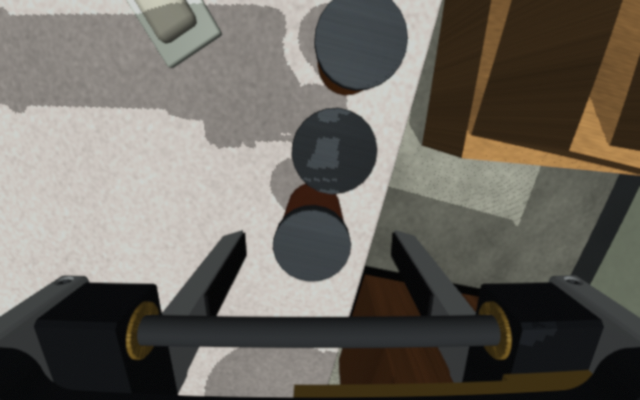

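The move was refused because every row needs all three keys. The picture shows the gripper still above the jars, with the soap dish at upper left (175,25).

>>> arm_command(
  increments=[
    {"xyz": [0.04,0.04,0],"yaw": -8,"hand": 1},
    {"xyz": [0.04,0.04,0],"yaw": -8,"hand": 1},
    {"xyz": [0.04,0.04,0],"yaw": -8,"hand": 1},
    {"xyz": [0.04,0.04,0],"yaw": -8,"hand": 1},
    {"xyz": [0.04,0.04,0],"yaw": 0,"hand": 1},
  ],
)

```text
time_s: 0.78
tcp_pos: [0.3502, -0.4567, 0.3027]
tcp_rot: [0.0, 0.986, -0.168, 0.0]
contact_force: [0.9, -0.2, -0.3]
grip_width: 0.0941
grip_force: 0.0
```

>>> arm_command(
  increments=[
    {"xyz": [0.035,0.04,0],"yaw": 0,"hand": 1},
    {"xyz": [0.035,0.04,0],"yaw": 0,"hand": 1},
    {"xyz": [0.03,0.04,0],"yaw": 0,"hand": 1},
    {"xyz": [0.03,0.04,0],"yaw": 0,"hand": 1},
    {"xyz": [0,0,0],"yaw": 0,"hand": 1},
  ],
)

```text
time_s: 1.4
tcp_pos: [0.4814, -0.2947, 0.3025]
tcp_rot: [-0.001, 0.986, -0.164, 0.0]
contact_force: [-0.3, 0.1, -1.2]
grip_width: 0.0939
grip_force: 0.0
```

Run:
```python
from h import *
p,im,d=shot("wrist"); np.savez("w2.npz",im=im,d=d,P=cloud(p,d)); cv2.imwrite("pics/w2.png",im[...,::-1]); print(get_obs()["tcp_pos"],yaw(),get_obs()["time_s"])
```

```text
[ 0.47993206 -0.29683174  0.30245031] -19.055916948461235 1.45
```

View pics/w2.png

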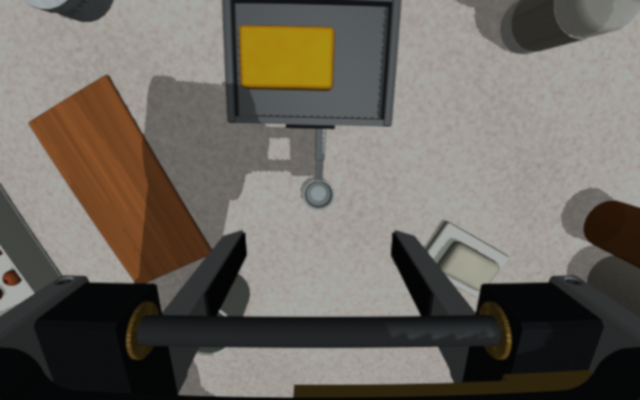

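The wrist view shows the bowl at (317,193), the handle going up to the caddy at (321,130), and both well clear of the fingers.

Run:
```python
from h import *
D=np.load("w2.npz"); P=D["P"]; z=P[...,2]; g=cv2.cvtColor(D["im"],cv2.COLOR_RGB2GRAY)
m=np.zeros(z.shape,bool); m[128:212,298:338]=True
m&=(z>.006)&(z<.03)
n,l,st,ce=cv2.connectedComponentsWithStats(m.astype(np.uint8)); i=1+st[1:,4].argmax(); m=l==i
q=P[m]; print(st[i])
h=P[m&(np.arange(400)[:,None]<172)]
vx,vy,x0,y0=cv2.fitLine(h[:,:2].astype(np.float32),cv2.DIST_HUBER,0,.01,.01).ravel(); print("dir",vx,vy,np.degrees(np.arctan2(vy,vx)),x0,y0)
b=P[m&(np.arange(400)[:,None]>=178)]; print("bowl",cv2.minEnclosingCircle(b[:,:2].astype(np.float32)),b[:,2].max(), "mean z handle",np.median(h[:,2]))
t=np.array([-abs(vx),vy*-np.sign(vx)]); s=(q[:,:2]-[x0,y0])@t; print("along",s.min(),s.max())
e=np.array([x0,y0])+t*s.max(); 
for X in(79,48,20,0,-65): print(X,e+t*(X-100)/1000)
```

```text
[302 129  32  82 930]
dir 0.9351925 -0.35413978 -20.74073 0.51863545 -0.30932924
bowl ((0.46468091011047363, -0.28888386487960815), 0.021669767796993256) 0.017295743628543414 mean z handle 0.015803601775421727
along -0.0237224543749002 0.07925730654475684
79 [ 0.46415365 -0.28869801]
48 [ 0.49314463 -0.29967635]
20 [ 0.51933001 -0.30959226]
0 [ 0.53803386 -0.31667505]
-65 [ 0.59882138 -0.33969414]
```

>>> arm_command(
  increments=[
    {"xyz": [0.013,-0.003,-0.05],"yaw": -1.5,"hand": 1},
    {"xyz": [0,0,-0.05],"yaw": 0,"hand": 1},
    {"xyz": [0,0,-0.05],"yaw": 0,"hand": 0.5},
    {"xyz": [0,0,-0.04],"yaw": 0,"hand": 0.2},
    {"xyz": [0,0,-0.011],"yaw": 0,"hand": 0.1},
  ],
  newtons=15,
)

```text
time_s: 2.08
tcp_pos: [0.4903, -0.3018, 0.0995]
tcp_rot: [-0.0, 0.984, -0.181, -0.002]
contact_force: [-0.4, -0.7, -0.4]
grip_width: 0.0673
grip_force: 0.0
```

>>> arm_command(
  increments=[
    {"xyz": [0,0,0],"yaw": 0,"hand": -1},
    {"xyz": [0,0,0],"yaw": 0,"hand": -1},
    {"xyz": [0,0,0],"yaw": 0,"hand": -1},
  ],
)

```text
time_s: 2.45
tcp_pos: [0.4927, -0.3017, 0.1031]
tcp_rot: [0.0, 0.984, -0.18, 0.001]
contact_force: [0.7, 0.3, 0.4]
grip_width: 0.0376
grip_force: 0.0
```

>>> arm_command(
  increments=[
    {"xyz": [0,0,-0.002],"yaw": 0,"hand": -1},
    {"xyz": [0,0,0],"yaw": 0,"hand": -1},
    {"xyz": [0,0,0],"yaw": 0,"hand": -1},
    {"xyz": [0,0,0],"yaw": 0,"hand": -1},
    {"xyz": [0,0,0],"yaw": 0,"hand": -1},
  ],
)

```text
time_s: 3.08
tcp_pos: [0.4921, -0.3013, 0.0997]
tcp_rot: [-0.0, 0.984, -0.18, 0.0]
contact_force: [0.0, 1.4, 2.0]
grip_width: 0.0087
grip_force: 15.0
```

>>> arm_command(
  increments=[
    {"xyz": [-0.019,0.007,0.006],"yaw": 0,"hand": -1},
    {"xyz": [-0.028,0.0105,0],"yaw": 0,"hand": -1},
    {"xyz": [-0.028,0.0105,0],"yaw": 0,"hand": -1},
    {"xyz": [-0.028,0.0105,0],"yaw": 0,"hand": -1},
    {"xyz": [-0.016,0.006,0],"yaw": 0,"hand": -1},
  ],
)

```text
time_s: 3.7
tcp_pos: [0.3719, -0.2564, 0.1057]
tcp_rot: [-0.0, 0.984, -0.18, -0.0]
contact_force: [0.5, 0.7, -0.2]
grip_width: 0.009
grip_force: 15.0
```

>>> arm_command(
  increments=[
    {"xyz": [0,0,0.03],"yaw": 0,"hand": -1},
    {"xyz": [0,0,0.04],"yaw": 0,"hand": -1},
    {"xyz": [0,0,0.04],"yaw": 0,"hand": -1},
    {"xyz": [0,0,0.03],"yaw": 0,"hand": -1},
    {"xyz": [0,0,0],"yaw": 0,"hand": -1},
  ],
)

```text
time_s: 4.32
tcp_pos: [0.3743, -0.2574, 0.2478]
tcp_rot: [0.001, 0.984, -0.18, 0.002]
contact_force: [-0.9, -0.9, -0.6]
grip_width: 0.0088
grip_force: 15.0
```

Run:
```python
from h import *
p,im,d=shot("top"); P=cloud(p,d); np.savez("t3.npz",im=im,d=d,P=P)
q,im2,d2=shot("side"); np.savez("s3.npz",im=im2,d=d2,P=cloud(q,d2))
cv2.imwrite("pics/s3.png",np.hstack([im[130:330,230:480],im2[80:280,260:510]])[...,::-1].repeat(1,0)); print(get_obs()["tcp_pos"],yaw(),get_obs()["grip_width"],get_obs()["contact_force"])
```

```text
[ 0.37318845 -0.25679128  0.2454336 ] -20.7327752739968 0.008332045856284444 [-0.3321897  -0.57644869 -1.00612362]
```

View pics/s3.png

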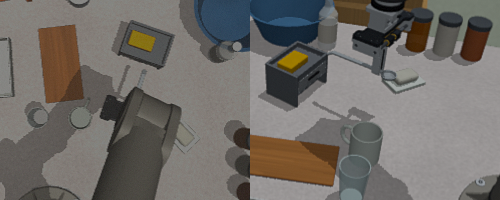

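The spoon is out and held level: in the top crop its handle runs to (140,68), and in the side crop the bowl is at the fingers (388,75).

>>> arm_command(
  increments=[
    {"xyz": [0.028,0.0425,0],"yaw": 5.4,"hand": -1},
    {"xyz": [0.028,0.0425,0],"yaw": 5.4,"hand": -1},
    {"xyz": [0.028,0.0425,0],"yaw": 5.4,"hand": -1},
    {"xyz": [0.028,0.0425,0],"yaw": 5.4,"hand": -1},
    {"xyz": [0.028,0.0425,0],"yaw": 5.4,"hand": -1},
  ],
)

```text
time_s: 5.05
tcp_pos: [0.5135, -0.0428, 0.2443]
tcp_rot: [-0.0, 0.998, 0.056, -0.001]
contact_force: [0.8, -0.1, -0.6]
grip_width: 0.0089
grip_force: 15.0
```

>>> arm_command(
  increments=[
    {"xyz": [0,0,-0.03],"yaw": 0,"hand": -1},
    {"xyz": [0,0,-0.04],"yaw": 0,"hand": -1},
    {"xyz": [0,0,-0.03],"yaw": 0,"hand": -1},
    {"xyz": [0,0,-0.015],"yaw": 0,"hand": -1},
    {"xyz": [0,0,0],"yaw": 0,"hand": -1},
  ],
)

```text
time_s: 5.68
tcp_pos: [0.5126, -0.0442, 0.1295]
tcp_rot: [-0.0, 0.999, 0.055, -0.001]
contact_force: [-0.0, -0.2, -0.6]
grip_width: 0.0087
grip_force: 15.0
```

Run:
```python
from h import *
o=get_obs(); print(o["tcp_pos"],yaw(),o["contact_force"])
q,im,d=shot("side"); P=cloud(q,d); np.savez("s4.npz",im=im,d=d,P=P)
t=np.radians(yaw()); ax=np.array([-np.cos(t),-np.sin(t)]); c=o["tcp_pos"][:2]
r=(P[...,:2]-c); a=r@ax; b=r@np.array([-ax[1],ax[0]])
for s in np.arange(-.16,.07,.01):
    m=(abs(a-s)<.005)&(abs(b)<.006)&(P[...,2]<.06)&(d>0)
    if m.any(): print(round(s,2),m.sum(),P[m][:,2].max().round(3),np.median(P[m][:,2]).round(3))
```

```text
[ 0.51255477 -0.0441745   0.1295424 ] 6.272694314198193 [-0.03478165 -0.21553962 -0.59515561]
-0.16 15 0.009 0.007
-0.15 15 0.034 0.007
-0.14 23 0.04 0.008
-0.13 29 0.043 0.036
-0.12 28 0.044 0.009
-0.11 20 0.045 0.009
-0.1 28 0.045 0.024
-0.09 28 0.046 0.023
-0.08 28 0.047 0.009
-0.07 28 0.045 0.023
-0.06 31 0.045 0.01
-0.05 29 0.046 0.009
-0.04 28 0.046 0.009
-0.03 29 0.046 0.01
-0.02 25 0.045 0.009
-0.01 19 0.046 0.007
0.0 16 0.009 0.006
0.01 26 0.045 0.008
0.02 34 0.039 0.03
0.03 31 0.034 0.03
0.04 31 0.036 0.009
0.05 26 0.043 0.008
0.06 15 0.009 0.007
```

>>> arm_command(
  increments=[
    {"xyz": [0,0,-0.014],"yaw": 0,"hand": -1},
    {"xyz": [0,0,-0.0065],"yaw": 0,"hand": -1},
    {"xyz": [0,0,0],"yaw": 0,"hand": -1},
    {"xyz": [0,0,0],"yaw": 0,"hand": 0},
    {"xyz": [0,0,0],"yaw": 0,"hand": 0},
  ],
)

```text
time_s: 6.35
tcp_pos: [0.5133, -0.0443, 0.1105]
tcp_rot: [0.0, 0.999, 0.055, 0.0]
contact_force: [-1.0, 0.4, 0.4]
grip_width: 0.0253
grip_force: 0.0
```

>>> arm_command(
  increments=[
    {"xyz": [0,0,0.01],"yaw": 0,"hand": 0},
    {"xyz": [0,0,0.04],"yaw": 0,"hand": 0},
    {"xyz": [0,0,0.05],"yaw": 0,"hand": 0},
    {"xyz": [0,0,0.05],"yaw": 0,"hand": 0},
    {"xyz": [0,0,0],"yaw": 0,"hand": 0},
  ],
)

```text
time_s: 6.98
tcp_pos: [0.5146, -0.0443, 0.2646]
tcp_rot: [0.0, 0.999, 0.054, 0.003]
contact_force: [-0.2, -0.1, -0.8]
grip_width: 0.047
grip_force: 0.0
```

```bash
cat > sp.py <<'E'
from h import *
def spoon(name="side",lo=.014,hi=.035):
    q,im,d=shot(name); P=cloud(q,d)
    m=(P[...,2]>lo)&(P[...,2]<hi)&(abs(P[...,0]-.555)<.14)&(abs(P[...,1]+.04)<.075)&(d>0)
    n,l,st,ce=cv2.connectedComponentsWithStats(m.astype(np.uint8)); i=1+st[1:,4].argmax(); m=l==i
    Q=P[m]; vx,vy,x0,y0=cv2.fitLine(Q[:,:2].astype(np.float32),cv2.DIST_HUBER,0,.01,.01).ravel()
    if vx>0: vx,vy=-vx,-vy
    s=(Q[:,:2]-[x0,y0])@[vx,vy]; e=np.array([x0,y0])+s.max()*np.array([vx,vy])
    print(name,len(Q),"dir",np.degrees(np.arctan2(vy,vx)),"len",np.ptp(s),"z",np.percentile(Q[:,2],[5,50,95]))
    for X in(100,79,0,-65,-80,-100): print(X,(e+(X-100)/1000*np.array([vx,vy])).round(4))
    return im
E
python3 - <<'E'
from sp import *
print(get_obs()["tcp_pos"],get_obs()["time_s"])
im=spoon(); cv2.imwrite("pics/s5.png",im[170:300,200:420,::-1].repeat(2,0).repeat(2,1))
E
```

```text
[ 0.51458978 -0.04425835  0.26457928] 6.975
side 383 dir -171.91713 len 0.19685524170772234 z [0.01524153 0.02055481 0.02363249]
100 [ 0.4616 -0.0508]
79 [ 0.4824 -0.0479]
0 [ 0.5606 -0.0367]
-65 [ 0.625  -0.0276]
-80 [ 0.6398 -0.0255]
-100 [ 0.6596 -0.0227]
```

View pics/s5.png

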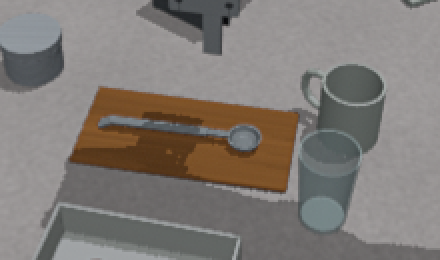

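The spoon lies on the board with its bowl at (242,138) in the crop and its handle end at (105,122). Next I take it near the handle end with a light grip so that the bowl can droop.

>>> arm_command(
  increments=[
    {"xyz": [0.06,0.009,0],"yaw": 0.5,"hand": 0},
    {"xyz": [0.06,0.009,-0.01],"yaw": 0,"hand": 0},
    {"xyz": [0.003,0,-0.05],"yaw": 0,"hand": 0},
    {"xyz": [0,0,-0.05],"yaw": 0,"hand": 0},
    {"xyz": [0,0,-0.035],"yaw": 0,"hand": 0},
  ],
)

```text
time_s: 7.65
tcp_pos: [0.6346, -0.0262, 0.1116]
tcp_rot: [-0.0, 0.998, 0.059, -0.002]
contact_force: [0.6, 0.4, -0.5]
grip_width: 0.0468
grip_force: 0.0
```

>>> arm_command(
  increments=[
    {"xyz": [0,0,-0.01],"yaw": 0,"hand": -0.5},
    {"xyz": [0,0,0],"yaw": 0,"hand": -1},
    {"xyz": [0,0,0],"yaw": 0,"hand": -1},
    {"xyz": [0,0,0],"yaw": 0,"hand": -1},
    {"xyz": [0,0,0],"yaw": 0,"hand": -1},
  ],
  newtons=3,
)

```text
time_s: 8.28
tcp_pos: [0.6337, -0.0261, 0.1054]
tcp_rot: [0.0, 0.998, 0.059, -0.003]
contact_force: [-18.2, 0.4, 24.3]
grip_width: 0.0454
grip_force: 12.0
```

The fingertips are pressing on the board, so I raise a little.

>>> arm_command(
  increments=[
    {"xyz": [0,0,0.007],"yaw": 0,"hand": -1},
    {"xyz": [0,0,0],"yaw": 0,"hand": -1},
    {"xyz": [0,0,0],"yaw": 0,"hand": -1},
    {"xyz": [0,0,0],"yaw": 0,"hand": -1},
    {"xyz": [0,0,0],"yaw": 0,"hand": -1},
  ],
  newtons=3,
)

```text
time_s: 8.9
tcp_pos: [0.6363, -0.0262, 0.1122]
tcp_rot: [-0.0, 0.998, 0.059, 0.0]
contact_force: [0.9, -0.2, 2.6]
grip_width: 0.0133
grip_force: 3.0
```

>>> arm_command(
  increments=[
    {"xyz": [0,0,-0.0015],"yaw": 0,"hand": -1},
    {"xyz": [0,0,0],"yaw": 0,"hand": -1},
    {"xyz": [0,0,0.04],"yaw": 0,"hand": -1},
    {"xyz": [0,0,0.04],"yaw": 0,"hand": -1},
    {"xyz": [0,0,0.04],"yaw": 0,"hand": -1},
  ],
)

```text
time_s: 9.52
tcp_pos: [0.6356, -0.0264, 0.2314]
tcp_rot: [-0.0, 0.998, 0.059, -0.001]
contact_force: [0.5, -0.1, -0.9]
grip_width: 0.0131
grip_force: 3.0
```

```bash
cat > dr.py <<'E'
from h import *
def droop():
    o=get_obs(); q,im,d=shot("side"); P=cloud(q,d)
    t=np.radians(yaw()); ax=np.array([-np.cos(t),-np.sin(t)]); r=P[...,:2]-o["tcp_pos"][:2]; a=r@ax; b=r@np.array([-ax[1],ax[0]])
    print(o["tcp_pos"].round(4),round(yaw(),1),"w",o["grip_width"].round(4),"t",o["time_s"])
    gz=o["tcp_pos"][2]-.078
    for s in np.arange(-.05,.18,.01):
        m=(abs(a-s)<.005)&(abs(b)<.012)&(P[...,2]<gz+.05)&(P[...,2]>.028)&(d>0)
        if m.any(): print(round(s,2),m.sum(),(P[m][:,2]-gz).max().round(3),(P[m][:,2]-gz).min().round(3))
    return im
E
python3 - <<'E'
from dr import *
im=droop(); cv2.imwrite("pics/s6.png",im[100:300,180:420,::-1].repeat(2,0).repeat(2,1))
E
```

```text
Traceback (most recent call last):
  File "dr.py", line 5, in droop
    print(o["tcp_pos"].round(4),round(yaw(),1),"w",o["grip_width"].round(4),"t",o["time_s"])
                                                   ^^^^^^^^^^^^^^^^^^^^^
AttributeError: 'float' object has no attribute 'round'
```

```bash
sed -i 's/o\["grip_width"\].round(4)/o["grip_width"]/' dr.py
python3 - <<'E'
from dr import *
im=droop(); cv2.imwrite("pics/s6.png",im[100:300,180:420,::-1].repeat(2,0).repeat(2,1))
E
```

```text
[ 0.6375 -0.0262  0.2369] 6.7 w 0.013335838856028605 t 9.575
-0.02 23 -0.007 -0.014
-0.01 1 -0.012 -0.012
0.0 5 -0.003 -0.028
0.01 76 0.042 -0.037
0.02 29 -0.034 -0.052
0.03 28 -0.045 -0.06
0.04 27 -0.057 -0.072
0.05 27 -0.067 -0.084
0.06 25 -0.078 -0.092
0.07 26 -0.087 -0.103
0.08 20 -0.101 -0.116
0.09 28 -0.11 -0.129
```

View pics/s6.png

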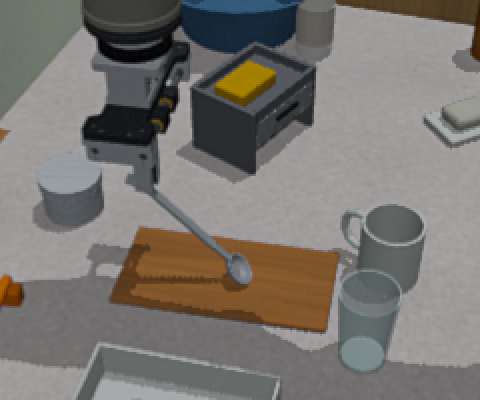

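The spoon is gripped near its handle end and droops about 47°, with the bowl over the board at (238,268). I firm up the grip and go to the tub.

>>> arm_command(
  increments=[
    {"xyz": [0,0,0],"yaw": 0,"hand": -1},
    {"xyz": [0,0,0.04],"yaw": 0,"hand": -1},
    {"xyz": [0,0,0.04],"yaw": -6,"hand": -1},
    {"xyz": [0,0.02,0.02],"yaw": -7,"hand": -1},
    {"xyz": [-0.01,0.04,0],"yaw": -7,"hand": -1},
  ],
  newtons=20,
)

```text
time_s: 10.25
tcp_pos: [0.6264, 0.0327, 0.3307]
tcp_rot: [0.0, 0.993, -0.119, 0.0]
contact_force: [0.1, 1.3, -1.0]
grip_width: 0.0113
grip_force: 23.9
```

>>> arm_command(
  increments=[
    {"xyz": [-0.01,0.04,0],"yaw": -7,"hand": -1},
    {"xyz": [-0.01,0.04,0],"yaw": 0,"hand": -1},
    {"xyz": [-0.005,0.04,0],"yaw": 0,"hand": -1},
    {"xyz": [0,0.02,0],"yaw": 0,"hand": -1},
    {"xyz": [0,0,0],"yaw": 0,"hand": -1},
  ],
)

```text
time_s: 10.88
tcp_pos: [0.6009, 0.1745, 0.3295]
tcp_rot: [0.0, 0.985, -0.175, -0.001]
contact_force: [-0.1, -1.5, -0.5]
grip_width: 0.011
grip_force: 24.0
```

Run:
```python
from h import *
o=get_obs(); c=o["tcp_pos"]; y=yaw(); print(c,y,o["grip_width"],o["time_s"])
t=np.radians(y); ax=np.array([-np.cos(t),-np.sin(t)]); gz=c[2]-.078
Q=[]
for n in("side","top"):
    q,im,d=shot(n); P=cloud(q,d); r=P[...,:2]-c[:2]; a=r@ax; b=r@np.array([-ax[1],ax[0]])
    print(n)
    for s in np.arange(-.05,.18,.01):
        m=(abs(a-s)<.005)&(abs(b)<.025)&(P[...,2]<gz+.02)&(P[...,2]>.062)&(d>0)
        if m.sum()>2: print(round(s,2),m.sum(),"z-gz",(P[m][:,2]-gz).max().round(3),(P[m][:,2]-gz).min().round(3),"b",b[m].min().round(3),b[m].max().round(3))
    if n=="side": cv2.imwrite("pics/s7.png",im[130:390,150:400,::-1].repeat(2,0).repeat(2,1))
```

```text
[0.60087314 0.17451958 0.32953472] -20.130947393191423 0.01095973251887102 10.875
side
-0.01 19 z-gz 0.019 -0.011 b -0.019 0.007
0.0 126 z-gz 0.02 -0.024 b -0.019 0.007
0.01 266 z-gz 0.02 -0.036 b -0.02 0.018
0.02 55 z-gz -0.031 -0.046 b -0.007 0.005
0.03 52 z-gz -0.044 -0.057 b -0.007 0.006
0.04 55 z-gz -0.052 -0.068 b -0.007 0.006
0.05 55 z-gz -0.062 -0.081 b -0.006 0.007
0.06 50 z-gz -0.074 -0.093 b -0.006 0.006
0.07 52 z-gz -0.085 -0.099 b -0.006 0.007
0.08 43 z-gz -0.095 -0.11 b -0.005 0.005
0.09 93 z-gz -0.106 -0.138 b -0.012 0.013
0.1 155 z-gz -0.116 -0.147 b -0.019 0.02
0.11 106 z-gz -0.13 -0.15 b -0.019 0.021
0.12 33 z-gz -0.139 -0.147 b -0.014 0.015
top
-0.02 8 z-gz -0.002 -0.008 b 0.002 0.007
-0.01 6 z-gz 0.018 -0.007 b 0.001 0.018
0.0 10 z-gz 0.019 -0.01 b 0.015 0.018
0.01 3 z-gz 0.012 0.001 b 0.016 0.017
0.02 6 z-gz -0.041 -0.046 b -0.005 0.005
0.03 14 z-gz -0.041 -0.057 b -0.004 0.006
0.04 17 z-gz -0.05 -0.064 b -0.007 0.005
0.05 9 z-gz -0.059 -0.073 b -0.003 0.006
0.06 5 z-gz -0.077 -0.082 b 0.001 0.006
```

View pics/s7.png

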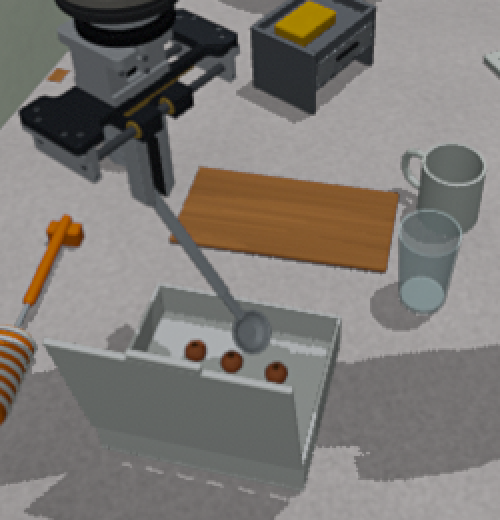

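The side view shows the spoon firmly drooped at 47° over the tub, with its bowl at (252,330) and three beads visible at (195,350), (231,361) and (276,372). The gripper body will stay just above the lid's top, so I lower and begin the sweeps.

>>> arm_command(
  increments=[
    {"xyz": [0.006,0.002,-0.04],"yaw": 0,"hand": -1},
    {"xyz": [0,0,-0.03],"yaw": 0,"hand": -1},
    {"xyz": [0,0,-0.015],"yaw": 0,"hand": -1},
    {"xyz": [0,0,-0.005],"yaw": 0,"hand": -1},
    {"xyz": [0,0,0],"yaw": 0,"hand": -1},
  ],
)

```text
time_s: 11.6
tcp_pos: [0.6075, 0.1754, 0.2413]
tcp_rot: [-0.0, 0.984, -0.176, 0.0]
contact_force: [-0.7, 0.9, -0.9]
grip_width: 0.011
grip_force: 23.9
```

>>> arm_command(
  increments=[
    {"xyz": [-0.014,0,-0.002],"yaw": 0,"hand": -1},
    {"xyz": [-0.014,0,0],"yaw": 0,"hand": -1},
    {"xyz": [0,-0.016,0],"yaw": 0,"hand": -1},
    {"xyz": [0,-0.016,0],"yaw": 0,"hand": -1},
    {"xyz": [0.02,0,0],"yaw": 0,"hand": -1},
  ],
)

```text
time_s: 12.22
tcp_pos: [0.599, 0.1411, 0.2391]
tcp_rot: [0.0, 0.984, -0.177, 0.0]
contact_force: [0.6, 1.4, 1.0]
grip_width: 0.0116
grip_force: 21.8
```

>>> arm_command(
  increments=[
    {"xyz": [0.021,0,0],"yaw": 0,"hand": -1},
    {"xyz": [0.021,0,0],"yaw": 0,"hand": -1},
    {"xyz": [0.021,0,0],"yaw": 0,"hand": -1},
    {"xyz": [0.02,0,0],"yaw": 0,"hand": -1},
    {"xyz": [0,0.02,0],"yaw": 0,"hand": -1},
  ],
)

```text
time_s: 12.85
tcp_pos: [0.6838, 0.1606, 0.2384]
tcp_rot: [0.001, 0.984, -0.178, 0.0]
contact_force: [0.1, 1.8, 1.0]
grip_width: 0.0115
grip_force: 21.1
```

>>> arm_command(
  increments=[
    {"xyz": [0,0.02,0],"yaw": 0,"hand": -1},
    {"xyz": [0,0.02,0],"yaw": 0,"hand": -1},
    {"xyz": [-0.02,0,0],"yaw": 0,"hand": -1},
    {"xyz": [-0.021,0,0],"yaw": 0,"hand": -1},
    {"xyz": [-0.021,0,0],"yaw": 0,"hand": -1},
  ],
)

```text
time_s: 13.48
tcp_pos: [0.619, 0.205, 0.2388]
tcp_rot: [-0.0, 0.985, -0.175, 0.0]
contact_force: [-0.7, -0.2, 0.3]
grip_width: 0.0117
grip_force: 21.0
```

>>> arm_command(
  increments=[
    {"xyz": [-0.021,0,0],"yaw": 0,"hand": -1},
    {"xyz": [-0.02,0,0],"yaw": 0,"hand": -1},
    {"xyz": [0,-0.02,0],"yaw": 0,"hand": -1},
    {"xyz": [0,-0.02,0],"yaw": 0,"hand": -1},
    {"xyz": [0,0,0],"yaw": 0,"hand": -1},
  ],
)

```text
time_s: 14.1
tcp_pos: [0.5797, 0.1611, 0.2386]
tcp_rot: [0.0, 0.984, -0.177, 0.0]
contact_force: [-0.9, -0.2, -0.7]
grip_width: 0.0114
grip_force: 22.0
```

```bash
cat > bd.py <<'E'
from h import *
def beads(n="top"):
    p,im0,d=shot(n); im=im0.astype(int); P=cloud(p,d)
    m=(im[...,0]-im[...,2]>45)&(P[...,0]>.42)&(P[...,0]<.65)&(P[...,1]>.11)&(P[...,1]<.31)&(P[...,2]<.06)
    k,l,st,ce=cv2.connectedComponentsWithStats(m.astype(np.uint8))
    for i in range(1,k):
        if st[i,4]>4: print(n,"bead",ce[i].round(0),st[i,4],P[l==i].mean(0).round(3))
    return im0
E
python3 -c "
from bd import *
o=get_obs();print(o['tcp_pos'],o['time_s'],o['grip_width'],o['contact_force']);beads();im=beads('side');cv2.imwrite('pics/s8.png',im[130:390,150:400,::-1].repeat(2,0).repeat(2,1))"
```

```text
[0.57973997 0.16113538 0.23860388] 14.1 0.011381878285135675 [-0.89191053 -0.20755574 -0.71640524]
top bead [228. 200.] 6 [0.529 0.17  0.029]
side bead [238. 302.] 75 [0.598 0.182 0.023]
side bead [272. 307.] 60 [0.527 0.173 0.022]
side bead [302. 333.] 78 [0.45  0.214 0.024]
```

View pics/s8.png

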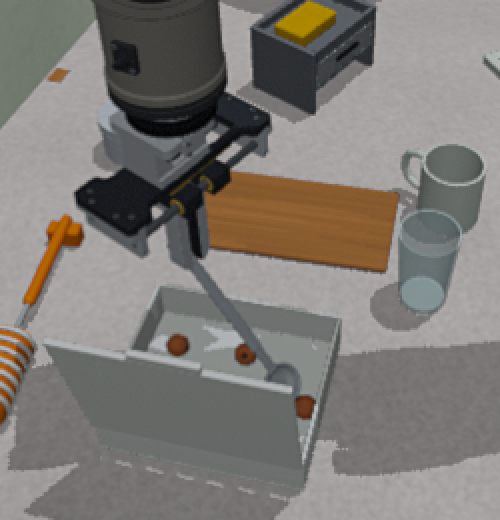

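The bowl is among the beads at (283,378); visible beads at (177,345), (245,354) and (304,406) have shifted. Another round.

>>> arm_command(
  increments=[
    {"xyz": [0,-0.016,0],"yaw": 0,"hand": -1},
    {"xyz": [0.021,0,0],"yaw": 0,"hand": -1},
    {"xyz": [0.021,0,0],"yaw": 0,"hand": -1},
    {"xyz": [0.021,0,0],"yaw": 0,"hand": -1},
    {"xyz": [0.021,0,0],"yaw": 0,"hand": -1},
  ],
)

```text
time_s: 14.82
tcp_pos: [0.6638, 0.1469, 0.2385]
tcp_rot: [0.0, 0.984, -0.176, -0.0]
contact_force: [-0.5, 0.4, -0.8]
grip_width: 0.0116
grip_force: 21.4
```

>>> arm_command(
  increments=[
    {"xyz": [0.018,0,0],"yaw": 0,"hand": -1},
    {"xyz": [0,0.02,0],"yaw": 0,"hand": -1},
    {"xyz": [0,0.02,0],"yaw": 0,"hand": -1},
    {"xyz": [0,0.02,0],"yaw": 0,"hand": -1},
    {"xyz": [-0.021,0,0],"yaw": 0,"hand": -1},
  ],
)

```text
time_s: 15.45
tcp_pos: [0.6597, 0.211, 0.2385]
tcp_rot: [-0.001, 0.985, -0.174, -0.0]
contact_force: [-0.3, 0.3, -0.2]
grip_width: 0.0114
grip_force: 20.8
```

>>> arm_command(
  increments=[
    {"xyz": [-0.021,0,0],"yaw": 0,"hand": -1},
    {"xyz": [-0.021,0,0],"yaw": 0,"hand": -1},
    {"xyz": [-0.021,0,0],"yaw": 0,"hand": -1},
    {"xyz": [-0.018,0,0],"yaw": 0,"hand": -1},
    {"xyz": [0,-0.015,0],"yaw": 0,"hand": -1},
  ],
)

```text
time_s: 16.08
tcp_pos: [0.5777, 0.1948, 0.2391]
tcp_rot: [-0.0, 0.985, -0.174, 0.0]
contact_force: [0.7, -1.5, 0.9]
grip_width: 0.0117
grip_force: 20.7
```

>>> arm_command(
  increments=[
    {"xyz": [0.021,-0.01,0],"yaw": 0,"hand": -1},
    {"xyz": [0.021,0,0],"yaw": 0,"hand": -1},
    {"xyz": [0.021,0,0],"yaw": 0,"hand": -1},
    {"xyz": [0.021,0,0],"yaw": 0,"hand": -1},
    {"xyz": [0.018,0,0],"yaw": 0,"hand": -1},
  ],
)

```text
time_s: 16.7
tcp_pos: [0.6822, 0.1823, 0.2385]
tcp_rot: [0.0, 0.984, -0.176, 0.0]
contact_force: [-0.7, 0.1, -0.2]
grip_width: 0.0115
grip_force: 22.0
```

>>> arm_command(
  increments=[
    {"xyz": [-0.021,0,0],"yaw": 0,"hand": -1},
    {"xyz": [-0.021,0,0],"yaw": 0,"hand": -1},
    {"xyz": [-0.021,0,0],"yaw": 0,"hand": -1},
    {"xyz": [-0.021,0,0],"yaw": 0,"hand": -1},
    {"xyz": [0,0,0],"yaw": 0,"hand": -1},
  ],
)

```text
time_s: 17.32
tcp_pos: [0.5966, 0.1827, 0.239]
tcp_rot: [0.0, 0.985, -0.175, 0.0]
contact_force: [-0.0, -0.2, -0.0]
grip_width: 0.0114
grip_force: 20.7
```

>>> arm_command(
  increments=[
    {"xyz": [0,0,0.01],"yaw": 0,"hand": -1},
    {"xyz": [0,0,0.02],"yaw": 0,"hand": -1},
    {"xyz": [0,0,0.03],"yaw": 0,"hand": -1},
    {"xyz": [0,0,0.03],"yaw": 0,"hand": -1},
    {"xyz": [0,-0.02,0.01],"yaw": 0,"hand": -1},
  ],
)

```text
time_s: 17.95
tcp_pos: [0.5978, 0.1636, 0.3415]
tcp_rot: [-0.001, 0.985, -0.175, 0.001]
contact_force: [0.5, -0.2, -1.3]
grip_width: 0.0114
grip_force: 22.2
```

>>> arm_command(
  increments=[
    {"xyz": [0,-0.04,0],"yaw": 7,"hand": -1},
    {"xyz": [0.01,-0.04,0],"yaw": 7,"hand": -1},
    {"xyz": [0.01,-0.04,0],"yaw": 7,"hand": -1},
    {"xyz": [0.01,-0.04,0],"yaw": 6,"hand": -1},
    {"xyz": [0,0,0],"yaw": 0,"hand": -1},
  ],
)

```text
time_s: 18.58
tcp_pos: [0.6274, -0.0028, 0.3383]
tcp_rot: [0.001, 0.998, 0.056, -0.0]
contact_force: [0.6, -0.1, -1.4]
grip_width: 0.0112
grip_force: 22.1
```

```bash
python3 -c "
from dr import *
from bd import beads
beads();beads('side');droop()"
```

```text
top bead [224. 180.] 6 [0.6   0.184 0.028]
top bead [195. 194.] 21 [0.551 0.278 0.027]
top bead [201. 200.] 23 [0.531 0.26  0.028]
top bead [212. 211.] 22 [0.495 0.221 0.027]
top bead [215. 224.] 21 [0.451 0.211 0.027]
side bead [238. 302.] 80 [0.598 0.181 0.023]
side bead [255. 303.] 80 [0.563 0.174 0.023]
side bead [302. 333.] 75 [0.45  0.215 0.024]
[0.6269 0.0015 0.3385] 6.7 w 0.011636330569871322 t 18.675
-0.02 26 -0.007 -0.014
-0.01 4 -0.009 -0.018
0.0 7 -0.02 -0.03
0.01 115 0.05 -0.037
0.02 33 -0.033 -0.046
0.03 32 -0.04 -0.055
0.04 33 -0.051 -0.064
0.05 32 -0.061 -0.077
0.06 31 -0.071 -0.086
0.07 28 -0.081 -0.097
0.08 27 -0.09 -0.104
0.09 28 -0.1 -0.121
0.1 43 -0.11 -0.136
0.11 37 -0.133 -0.144
0.12 30 -0.136 -0.145
```

All six beads are inside and more than 8 mm from any starting spot. Now I lay the spoon down: toe to the board first, then a light grip and an arc down.

>>> arm_command(
  increments=[
    {"xyz": [-0.024,-0.019,0],"yaw": 0,"hand": -1},
    {"xyz": [-0.024,-0.019,-0.02],"yaw": 0,"hand": -1},
    {"xyz": [0,0,-0.035],"yaw": 0,"hand": -1},
    {"xyz": [0,0,-0.035],"yaw": 0,"hand": -1},
    {"xyz": [0,0,-0.005],"yaw": 0,"hand": -1},
  ],
)

```text
time_s: 19.35
tcp_pos: [0.578, -0.0344, 0.242]
tcp_rot: [-0.0, 0.998, 0.06, -0.002]
contact_force: [0.4, 0.8, 0.7]
grip_width: 0.0115
grip_force: 22.0
```

```bash
python3 -c "
from dr import *
droop();o=get_obs();print(o['contact_force'])
q,im,d=shot('side');P=cloud(q,d)
m=(P[...,2]>.012)&(P[...,2]<.055)&(abs(P[...,0]-.49)<.07)&(abs(P[...,1]+.05)<.04)&(d>0)
print(P[m].min(0),P[m].max(0),m.sum())"
```

```text
[ 0.578  -0.0344  0.242 ] 6.8 w 0.011521348416825155 t 19.35
-0.03 1 -0.011 -0.011
-0.02 23 -0.006 -0.013
-0.01 5 -0.009 -0.016
0.0 4 -0.021 -0.027
0.01 48 0.013 -0.039
0.02 25 -0.032 -0.045
0.03 27 -0.04 -0.054
0.04 28 -0.049 -0.065
0.05 25 -0.06 -0.072
0.06 25 -0.068 -0.085
0.07 26 -0.079 -0.096
0.08 22 -0.087 -0.1
0.09 20 -0.1 -0.111
0.1 33 -0.109 -0.133
0.11 10 -0.13 -0.136
0.12 3 -0.134 -0.136
[-1.13095047  0.300381    0.13145039]
[ 0.45539387 -0.06899597  0.02095626] [ 0.48923211 -0.02545398  0.05487373] 167
```

>>> arm_command(
  increments=[
    {"xyz": [0,0,-0.008],"yaw": 0,"hand": -1},
    {"xyz": [0,0,-0.003],"yaw": 0,"hand": -1},
    {"xyz": [0,0,0],"yaw": 0,"hand": -1},
    {"xyz": [0,0,0],"yaw": 0,"hand": -1},
  ],
  newtons=3,
)

```text
time_s: 19.95
tcp_pos: [0.5796, -0.0353, 0.2333]
tcp_rot: [-0.0, 0.998, 0.059, 0.001]
contact_force: [3.5, 0.1, 3.6]
grip_width: 0.0121
grip_force: 3.0
```

>>> arm_command(
  increments=[
    {"xyz": [0.01,0.001,-0.011],"yaw": 0,"hand": -1},
    {"xyz": [0.009,0.001,-0.011],"yaw": 0,"hand": -1},
    {"xyz": [0.007,0.001,-0.01],"yaw": 0,"hand": -1},
    {"xyz": [0.006,0.001,-0.01],"yaw": 0,"hand": -1},
    {"xyz": [0,0,0],"yaw": 0,"hand": -1},
  ],
)

```text
time_s: 20.58
tcp_pos: [0.6108, -0.0311, 0.1893]
tcp_rot: [-0.0, 0.998, 0.059, -0.001]
contact_force: [-0.6, -0.2, -0.6]
grip_width: 0.0119
grip_force: 3.0
```

```bash
python3 -c "
from dr import *
droop();o=get_obs();print(o['contact_force'])
q,im,d=shot('side');P=cloud(q,d)
m=(P[...,2]>.012)&(P[...,2]<.045)&(abs(P[...,0]-.48)<.07)&(abs(P[...,1]+.05)<.04)&(d>0)
print(P[m].min(0),P[m].max(0),m.sum())"
```

```text
[ 0.6108 -0.0311  0.1893] 6.8 w 0.01193795419864562 t 20.575
-0.03 14 -0.012 -0.016
-0.02 25 -0.009 -0.019
-0.01 5 -0.01 -0.02
0.0 3 -0.023 -0.024
0.01 35 0.006 -0.03
0.02 20 -0.026 -0.037
0.03 24 -0.03 -0.04
0.04 23 -0.037 -0.044
0.05 22 -0.042 -0.051
0.06 23 -0.045 -0.057
0.07 24 -0.051 -0.061
0.08 21 -0.056 -0.065
0.09 20 -0.06 -0.07
0.1 16 -0.069 -0.075
0.11 19 -0.072 -0.083
0.12 6 -0.078 -0.083
[ 0.15928861  0.04144314 -0.01551682]
[ 0.46276472 -0.06773541  0.01206454] [ 0.52466741 -0.02412095  0.04462596] 188
```

>>> arm_command(
  increments=[
    {"xyz": [0.007,0.001,-0.015],"yaw": 0,"hand": -1},
    {"xyz": [0.006,0.001,-0.015],"yaw": 0,"hand": -1},
    {"xyz": [0.005,0,-0.015],"yaw": 0,"hand": -1},
    {"xyz": [0.002,0,-0.015],"yaw": 0,"hand": -1},
    {"xyz": [0,0,-0.006],"yaw": 0,"hand": -1},
  ],
)

```text
time_s: 21.3
tcp_pos: [0.6307, -0.0293, 0.1231]
tcp_rot: [-0.0, 0.998, 0.059, -0.001]
contact_force: [0.4, -0.2, -0.2]
grip_width: 0.0119
grip_force: 3.0
```

```bash
python3 -c "
from sp import *
o=get_obs();print(o['tcp_pos'],o['contact_force'],o['time_s'])
q,im,d=shot('side');P=cloud(q,d)
for x in np.arange(.44,.69,.02):
    m=(abs(P[...,0]-x)<.008)&(P[...,2]>.014)&(P[...,2]<.045)&(abs(P[...,1]+.04-(x-.556)*.12)<.02)&(d>0)
    if m.any(): print(x.round(2),P[m].mean(0).round(3),m.sum())"
```

```text
[ 0.63069273 -0.02927659  0.1231229 ] [ 0.36348163 -0.22186326 -0.156574  ] 21.3
0.46 [ 0.466 -0.043  0.019] 8
0.48 [ 0.479 -0.058  0.017] 25
0.5 [ 0.499 -0.046  0.019] 44
0.52 [ 0.52  -0.04   0.022] 25
0.54 [ 0.539 -0.037  0.023] 31
0.56 [ 0.56  -0.035  0.024] 29
0.58 [ 0.58  -0.032  0.024] 32
0.6 [ 0.601 -0.03   0.025] 31
0.62 [ 0.619 -0.029  0.031] 45
0.64 [ 0.642 -0.018  0.029] 12
0.66 [ 0.657 -0.023  0.02 ] 19
```

>>> arm_command(
  increments=[
    {"xyz": [0,0,-0.003],"yaw": 0,"hand": -1},
    {"xyz": [0,0,-0.001],"yaw": 0,"hand": -1},
    {"xyz": [0,0,0],"yaw": 0,"hand": 0},
    {"xyz": [0,0,0],"yaw": 0,"hand": 0},
    {"xyz": [0,0,0],"yaw": 0,"hand": 0},
  ],
)

```text
time_s: 21.98
tcp_pos: [0.6312, -0.0293, 0.1209]
tcp_rot: [-0.0, 0.998, 0.059, 0.0]
contact_force: [0.3, 0.3, 0.6]
grip_width: 0.0383
grip_force: 0.0
```

>>> arm_command(
  increments=[
    {"xyz": [0,0,0.02],"yaw": 0,"hand": 0},
    {"xyz": [0,0,0.04],"yaw": 0,"hand": 0},
    {"xyz": [0,0,0.05],"yaw": 0,"hand": -0.5},
    {"xyz": [0,0,0.05],"yaw": 0,"hand": -1},
    {"xyz": [0,0,0.04],"yaw": 0,"hand": -1},
  ],
)

```text
time_s: 22.6
tcp_pos: [0.6311, -0.0292, 0.3246]
tcp_rot: [0.0, 0.998, 0.059, 0.001]
contact_force: [1.0, -0.4, -0.0]
grip_width: 0.0205
grip_force: 0.0
```

Run:
```python
from sp import *
o=get_obs();print(o["tcp_pos"],o["time_s"],o["grip_width"])
spoon(); spoon("top",.015)
q,im,d=shot("side");P=cloud(q,d);np.savez("s9.npz",P=P,im=im,d=d)
m=(P[...,2]>.07)&(P[...,2]<.26)&(P[...,0]>.42)&(P[...,0]<.66)&(P[...,1]>.26)&(P[...,1]<.37)&(d>0)
Q=P[m]
for z in np.arange(.07,.25,.02):
    k=abs(Q[:,2]-z)<.006
    if k.sum()>5: print(z.round(2),k.sum(),np.percentile(Q[k][:,1],[2,50,98]).round(3),Q[k][:,0].min().round(3),Q[k][:,0].max().round(3))
print(np.percentile(Q[:,2],99.8), Q[Q[:,2]>.218].min(0),Q[Q[:,2]>.218].max(0))
```

```text
[ 0.63108296 -0.02917689  0.3245873 ] 22.6 0.02045105071666504
side 378 dir -171.69398 len 0.19567875036632704 z [0.0152966  0.02053587 0.02359205]
100 [ 0.4656 -0.0491]
79 [ 0.4864 -0.0461]
0 [ 0.5646 -0.0347]
-65 [ 0.6289 -0.0253]
-80 [ 0.6438 -0.0231]
-100 [ 0.6635 -0.0202]
top 2 dir -135.34427 len 0.004772864553356907 z [0.01630389 0.01670887 0.01711385]
100 [ 0.5239 -0.1009]
79 [ 0.5388 -0.0861]
0 [ 0.595  -0.0306]
-65 [0.6413 0.0151]
-80 [0.6519 0.0256]
-100 [0.6662 0.0397]
0.07 121 [0.296 0.302 0.308] 0.43 0.627
0.09 259 [0.298 0.305 0.312] 0.429 0.626
0.11 287 [0.302 0.308 0.315] 0.428 0.626
0.13 307 [0.305 0.311 0.318] 0.429 0.627
0.15 317 [0.308 0.315 0.322] 0.428 0.626
0.17 338 [0.311 0.318 0.325] 0.427 0.626
0.19 358 [0.315 0.322 0.328] 0.428 0.625
0.21 436 [0.317 0.325 0.332] 0.427 0.625
0.23 148 [0.322 0.326 0.33 ] 0.498 0.555
0.22837396611014818 [0.43105829 0.31680241 0.21800734] [0.61940174 0.33154963 0.22955793]
```

The spoon lies flat on the board. Next the lid, after a quick check that nothing stands behind it.

Run:
```python
from h import *
for n in("top0","s9"):
    P=np.load(n+".npz")["P"]
    m=(P[...,0]>.42)&(P[...,0]<.66)&(P[...,1]>.335)&(P[...,1]<.6)&(P[...,2]>.05)&(P[...,2]<.6)
    print(n,m.sum(),P[m].min(0) if m.any() else "")
    if m.any():
        for y in np.arange(.34,.6,.03):
            k=m&(abs(P[...,1]-y)<.015); print(y.round(2),k.sum(),P[k][:,2].max().round(2) if k.any() else "")
print(get_obs()["qpos"].round(2))
```

```text
top0 736 [0.4775815  0.54263914 0.05034915]
0.34 0 
0.37 0 
0.4 0 
0.43 0 
0.46 0 
0.49 0 
0.52 0 
0.55 207 0.19
0.58 443 0.22
s9 0 
[ 0.14  0.35 -0.26  1.67  0.1   1.13 -1.59]
```

>>> arm_command(
  increments=[
    {"xyz": [0,0,0.04],"yaw": 0,"hand": -1},
    {"xyz": [-0.02,0.05,0],"yaw": 0,"hand": -1},
    {"xyz": [-0.02,0.055,0],"yaw": 0,"hand": -1},
    {"xyz": [-0.02,0.055,0],"yaw": 0,"hand": -1},
    {"xyz": [-0.02,0.055,0],"yaw": 0,"hand": -1},
  ],
)

```text
time_s: 23.38
tcp_pos: [0.5498, 0.1872, 0.3606]
tcp_rot: [0.0, 0.998, 0.059, -0.0]
contact_force: [0.1, 1.0, 0.6]
grip_width: 0.0003
grip_force: 0.0
```

>>> arm_command(
  increments=[
    {"xyz": [-0.01,0.06,0],"yaw": 0,"hand": -1},
    {"xyz": [-0.01,0.06,0],"yaw": 0,"hand": -1},
    {"xyz": [-0.006,0.055,0],"yaw": 0,"hand": -1},
    {"xyz": [0,0,0],"yaw": 0,"hand": -1},
    {"xyz": [0,0,-0.03],"yaw": 0,"hand": -1},
  ],
)

```text
time_s: 24.0
tcp_pos: [0.5253, 0.3613, 0.3318]
tcp_rot: [-0.001, 0.998, 0.059, 0.001]
contact_force: [0.1, 0.1, -0.9]
grip_width: 0.0006
grip_force: 0.0
```

>>> arm_command(
  increments=[
    {"xyz": [0,0,-0.03],"yaw": 0,"hand": -1},
    {"xyz": [0,0,-0.025],"yaw": 0,"hand": -1},
    {"xyz": [0,0,0],"yaw": 0,"hand": -1},
  ],
)

```text
time_s: 24.38
tcp_pos: [0.5247, 0.3593, 0.274]
tcp_rot: [0.001, 0.998, 0.059, -0.001]
contact_force: [0.2, -1.0, -0.2]
grip_width: 0.0006
grip_force: 0.0
```

>>> arm_command(
  increments=[
    {"xyz": [0,-0.017,0],"yaw": 0,"hand": -1},
    {"xyz": [0,-0.017,0.002],"yaw": 0,"hand": -1},
    {"xyz": [0.001,-0.017,0.003],"yaw": 0,"hand": -1},
    {"xyz": [0.001,-0.017,0],"yaw": 0,"hand": -1},
    {"xyz": [0.001,-0.017,-0.001],"yaw": 0,"hand": -1},
  ],
)

```text
time_s: 25.0
tcp_pos: [0.5283, 0.2744, 0.2799]
tcp_rot: [-0.0, 0.998, 0.059, 0.0]
contact_force: [-0.4, 1.1, -1.3]
grip_width: 0.0004
grip_force: 0.6
```

>>> arm_command(
  increments=[
    {"xyz": [0.001,-0.017,-0.006],"yaw": 0,"hand": -1},
    {"xyz": [0.001,-0.017,-0.006],"yaw": 0,"hand": -1},
    {"xyz": [0,0,0],"yaw": 0,"hand": -1},
  ],
)

```text
time_s: 25.38
tcp_pos: [0.5302, 0.2399, 0.2669]
tcp_rot: [0.001, 0.998, 0.058, -0.001]
contact_force: [-0.0, 0.5, -0.3]
grip_width: 0.0004
grip_force: 0.0
```

```bash
cat > lid.py <<'E'
from h import *
o=get_obs();print(o["tcp_pos"],o["contact_force"],o["time_s"])
q,im,d=shot("side");P=cloud(q,d)
for y in np.arange(.12,.34,.02):
    m=(abs(P[...,1]-y)<.006)&(P[...,2]>.045)&(P[...,2]<.26)&(d>0)
    for nm,k in(("left",(abs(P[...,0]-.46)<.02)),("right",(abs(P[...,0]-.60)<.02))):
        if (m&k).sum()>4: print(nm,y.round(2),np.percentile(P[m&k][:,2],[5,50,95]).round(3),(m&k).sum())
E
python3 lid.py
```

```text
[0.53016354 0.23986567 0.26685551] [-0.00955588  0.46397099 -0.30231524] 25.375
left 0.12 [0.046 0.048 0.05 ] 24
left 0.14 [0.047 0.048 0.049] 6
left 0.2 [0.197 0.198 0.199] 8
left 0.22 [0.169 0.179 0.19 ] 300
right 0.22 [0.191 0.198 0.2  ] 45
left 0.24 [0.133 0.145 0.156] 301
right 0.24 [0.146 0.154 0.161] 30
left 0.26 [0.1   0.11  0.121] 283
right 0.26 [0.115 0.126 0.135] 265
left 0.28 [0.065 0.075 0.085] 274
right 0.28 [0.081 0.091 0.101] 250
right 0.3 [0.054 0.06  0.067] 151
```

The lid follows at about 60°; I continue the arc.

>>> arm_command(
  increments=[
    {"xyz": [0.001,-0.017,-0.01],"yaw": 0,"hand": -1},
    {"xyz": [0.001,-0.017,-0.012],"yaw": 0,"hand": -1},
    {"xyz": [0.001,-0.012,-0.014],"yaw": 0,"hand": -1},
    {"xyz": [0,-0.01,-0.015],"yaw": 0,"hand": -1},
    {"xyz": [0,-0.008,-0.017],"yaw": 0,"hand": -1},
  ],
)

```text
time_s: 26.05
tcp_pos: [0.5331, 0.1769, 0.1985]
tcp_rot: [-0.0, 0.998, 0.059, -0.0]
contact_force: [1.0, 0.9, 0.9]
grip_width: 0.0003
grip_force: 0.4
```

>>> arm_command(
  increments=[
    {"xyz": [0,-0.006,-0.017],"yaw": 0,"hand": -1},
    {"xyz": [0,-0.003,-0.012],"yaw": 0,"hand": -1},
    {"xyz": [0,-0.002,-0.01],"yaw": 0,"hand": -1},
    {"xyz": [0,0,0],"yaw": 0,"hand": -1},
  ],
)

```text
time_s: 26.55
tcp_pos: [0.5328, 0.1667, 0.1599]
tcp_rot: [0.0, 0.998, 0.059, -0.001]
contact_force: [-1.3, 0.1, 0.4]
grip_width: 0.0006
grip_force: 0.0
```

```bash
python3 lid.py
```

```text
[0.5327678  0.16674271 0.15993743] [-1.28682533  0.1462824   0.39380475] 26.55
left 0.12 [0.058 0.061 0.063] 61
left 0.14 [0.059 0.061 0.063] 101
right 0.14 [0.059 0.061 0.063] 7
left 0.16 [0.058 0.06  0.062] 100
right 0.16 [0.059 0.06  0.062] 18
left 0.18 [0.057 0.059 0.061] 106
right 0.18 [0.057 0.06  0.061] 56
left 0.2 [0.058 0.06  0.061] 106
right 0.2 [0.057 0.06  0.062] 105
left 0.22 [0.057 0.059 0.061] 115
right 0.22 [0.057 0.059 0.061] 106
left 0.24 [0.056 0.058 0.06 ] 127
right 0.24 [0.056 0.059 0.061] 111
left 0.26 [0.055 0.057 0.059] 131
right 0.26 [0.056 0.058 0.06 ] 116
left 0.28 [0.054 0.056 0.058] 141
right 0.28 [0.054 0.057 0.059] 125
right 0.3 [0.046 0.052 0.058] 89
```

Nearly closed, at about 0.03 rad; I press down to finish, then retreat and check.

>>> arm_command(
  increments=[
    {"xyz": [0,0,-0.004],"yaw": 0,"hand": -1},
    {"xyz": [0,0,-0.003],"yaw": 0,"hand": -1},
    {"xyz": [0,0,0],"yaw": 0,"hand": -1},
  ],
)

```text
time_s: 26.98
tcp_pos: [0.5334, 0.1669, 0.154]
tcp_rot: [-0.0, 0.998, 0.059, 0.0]
contact_force: [-0.8, -0.3, 3.6]
grip_width: 0.0005
grip_force: 1.7
```

>>> arm_command(
  increments=[
    {"xyz": [0,0,0.02],"yaw": 0,"hand": -1},
    {"xyz": [0,0,0.04],"yaw": 0,"hand": -1},
    {"xyz": [0,0,0.04],"yaw": 0,"hand": -1},
    {"xyz": [0,0,0.04],"yaw": 0,"hand": -1},
    {"xyz": [0,0,0],"yaw": 0,"hand": -1},
  ],
)

```text
time_s: 27.6
tcp_pos: [0.5341, 0.1672, 0.2967]
tcp_rot: [-0.001, 0.998, 0.059, 0.003]
contact_force: [0.5, 0.5, -0.9]
grip_width: 0.0004
grip_force: 0.0
```

```bash
python3 lid.py
python3 - <<'E'
from sp import *
im=spoon(); cv2.imwrite("pics/s10.png",im[...,::-1])
E
```

```text
[0.53411444 0.16723045 0.29665518] [ 0.47442655  0.502421   -0.89704884] 27.6
left 0.12 [0.053 0.055 0.057] 58
left 0.14 [0.054 0.055 0.058] 97
right 0.14 [0.053 0.055 0.057] 92
left 0.16 [0.053 0.055 0.057] 103
right 0.16 [0.053 0.055 0.057] 91
left 0.18 [0.053 0.055 0.057] 105
right 0.18 [0.053 0.055 0.057] 95
left 0.2 [0.054 0.057 0.058] 104
right 0.2 [0.055 0.057 0.058] 100
left 0.22 [0.055 0.057 0.059] 110
right 0.22 [0.054 0.056 0.058] 108
left 0.24 [0.054 0.056 0.059] 121
right 0.24 [0.054 0.056 0.058] 114
left 0.26 [0.054 0.056 0.058] 131
right 0.26 [0.054 0.056 0.058] 118
left 0.28 [0.053 0.056 0.058] 144
right 0.28 [0.054 0.056 0.058] 122
right 0.3 [0.046 0.053 0.057] 87
side 279 dir -169.23232 len 0.13994930726492166 z [0.01475971 0.02062812 0.0235048 ]
100 [ 0.4666 -0.0521]
79 [ 0.4872 -0.0482]
0 [ 0.5648 -0.0334]
-65 [ 0.6287 -0.0213]
-80 [ 0.6434 -0.0185]
-100 [ 0.6631 -0.0147]
```

View pics/s10.png

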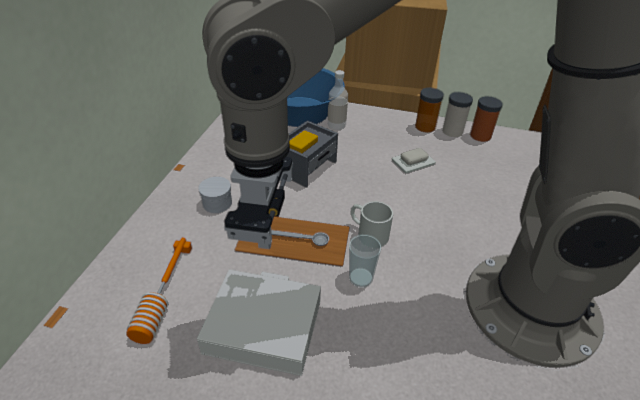

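The lid is shut flat at (262,315), the spoon lies on the board with its bowl at (320,239), and the bystanders are untouched.

```bash
python3 -c "
from workcell import *
print(hand_in())"
```

```text
the job is handed in; nothing more can be done
None
```

I handed the job in at about 28 s, with no verdict returned: the beads are stirred and all six are in the tub, the spoon lies flat on the board, the lid is fully shut, and the other things look undisturbed in the last picture.

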